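Set the night light: dim it, fit the double lid, lift away the outer lid

TASK

Get the night light ready: slide the dimmer's grip along its track until it is centred on the preset clip, then carry the double lid, both lids nested together, by the inner lid's post and lower it squarely onto the open light cube without dropping it, and let go. Then take the outer lid alone by its collar and lift it off by at least ten centimetres, leaving the inner lid seated and undisturbed on the cube; finish still holding the outer lid up, level and still. Leave the toys and stones alone.

Things in the scene. Friction and masses are not known exactly. Their poses are not given: they have to be found in the camera images.
- lamp: light cube: frosted white acrylic box, 100 x 100 mm and 70 mm high, open at the top, walls 5 mm (opening 90 x 90 mm), a flat LED disc on its floor; fixed. Origin: centre of its underside, on the table; z up, x and y along its sides. It stands on the robot's left or right, the double lid on the other side.
- lamp_rim (a point): centre of the light cube's open mouth, level with the rim, 70 mm above the table. The seated inner lid's plate rests on the rim: its origin is then 58 mm above the cube's origin and its plug has 4 mm of play on each side; any quarter turn fits.
- inner: inner lid, loose, about 0.16 kg, frosted white acrylic: a square plug below (76 mm wide at the foot, 82 mm from 4 to 12 mm up), a 100 x 100 mm plate (12 to 18 mm) and an upright square post 18 x 18 mm at its centre (18 to 74 mm). Origin: centre of the plug's underside; z up, x and y along its sides. It starts on the table on its plug with the outer lid nested on it.
- inner_post_top (a point): centre of the top of the inner lid's post, 74 mm above the inner lid's origin. Nested, the post passes up through the outer lid's collar and stands 26 mm above it; lifting by the post carries both lids.
- outer: outer lid, loose, about 0.18 kg, maple: plate 116 x 116 mm (5 to 9 mm above its origin), a 4 mm thick skirt round its edge (0 to 5 mm), a 40 x 40 mm central hole and round it an upright square collar, 50 x 50 mm outside (9 to 35 mm). Origin: centre of the skirt's underside; z up, x and y along its sides. Nested, its origin is 13 mm above the inner lid's, sides parallel, 4 mm of play.
- outer_collar_top (a point): centre of the collar's upper mouth, 35 mm above the outer lid's origin. Lifting by the collar, gripped across its outside (50 mm), carries the outer lid alone.
- dimmer_base: dimmer track: flat aluminium bar 40 x 170 mm, 14 mm high, lying fixed on the table. Origin: centre of its underside; its y axis runs along the track.
- dimmer_top (a point): centre of the top of the dimmer's black grip, 54.5 mm above the table. The grip is 28 mm wide across the track (track x), 20 mm along it (track y) and 40 mm high, standing on the bar.
- dimmer (a joint): how far the grip has slid along the track's +y, 0 to 0.12 m; at 0.06 the grip is level with the track bar's origin. It moves with about 1.5 N and stays where it is left.
- clip: preset clip: dark steel clip straddling the track bar, fixed, 8 mm wide along the track, with a 12 mm wide, 14 mm high jaw on each side of the bar (66 mm over both) and a thin line on the bar. Origin: on the track's centre line at table height; axes as the track's. The grip's middle belongs on this line, measured along the track.
- sorter: bystander: maple shape sorter box, 110 x 110 x 100 mm high, with dark shape recesses; origin centre of its underside
- cone: bystander: mustard silicone stacking cone, 80 mm wide, 100 mm high; origin centre of its underside
- stone_a: bystander: smooth white ceramic worry stone, 42 mm wide, 13 mm high; origin centre of its underside
- stone_b: bystander: the other worry stone, the same size; origin centre of its underside
There are look-alikes about, which are no part of the job. Of the things like the outer, leave any that is yellow; of the rest the smaller one is meant.

How it is judged:
By the outcome, as a careful person would: the job done as asked, in the order asked, and still so for the second after the job is handed in, while the arm keeps its last pose, push and grip.
It also fails if it takes over 66 s, if anything falls off the work surface, if the arm or the gripper's body presses on something with over 40 N, if the wrist force passes 120 N, or if a joint passes its speed limit or range.

ROBOT

A 6-joint arm with a two-finger parallel gripper is mounted at the origin on the work surface. World frame = base frame: x ahead of the robot, y to its left, z up, the work surface at z = 0. Lengths are in m, angles in rad, forces in N, time in s.
With the tool pointing down it reaches from about 0.375 to 0.9 m from the base axis. Payload 3.1 kg.
Tool frame: the origin (TCP) lies at the very end of the fingers, on their centre line; the grasp point (between the pads) lies 19 mm behind it (robot.grip_depth is the distance from the TCP to the grasp point, in m); z points along the fingers, y is the line along which they close (so a half turn about z gives the same grasp; the last joint's range is limited). The gripper opens to 87 mm and grips with 3 to 60 N. Pads are 19 mm wide; open, the fingers measure 117 mm over their backs; the gripper's body (75 mm by 190 mm) begins 51 mm behind the grasp point.
Start: joints at [1.127, 0.527, 1.433, -0, 1.181, -0.178], TCP at [0.164, 0.603, 0.188] pointing down, gripper open.
Joint ranges: [-3.08, 3.08], [-0.75, 2.2], [0.22, 2.44], [-1.43, 4.57], [0, 2.65], [-2.85, 2.85]. Speed limits (rad/s): [2.79, 2.79, 3.14, 3.14, 3.14, 3.14].

INTERFACE

Orientations are given as a unit quaternion [w, x, y, z].
In Python, from plant import robot gives the robot as it stands.
- The arm moves only by the shell command python3 -m creep 'ROWS'. ROWS is JSON, a list of rows, each a list of 3 entries, a list of its own where there are three numbers: the finger opening in mm, from 0 to 87, then the shift along the tool's x, y, z in mm, then the turn, a rotation vector about the tool's x, y, z in degrees. A call has 1 to 12 rows; each row shifts and turns the commanded pose from where the row before left it, along the tool's axes as they then stand; what a row does not reach is not made up. A row lasts 1/8 s, in which the tool goes at most 62.5 mm and 10.7 degrees, less where a joint would pass 70% of its speed; a pose out of reach is approached as far as the arm can. A call is refused whole if a number of a shift passes 62.5 or a number of a turn 10.7, either way. A call with a gripper value outside its range is refused whole. The fingers move at their own pace and stop on an object; the grip force is fixed at half the most. Time passes only in rows, so rows that do not move let the fingers close. It gives the time, the measured TCP pose, the force, the opening and the grip force at its end, in the units of the state.
- robot.get_state(): the state, without advancing time (a new reading comes with each control period).
- robot.snapshot(name): name is "side" or "top" or "wrist"; returns a dict with "pixels" (400x640x3 uint8, red, green, blue), "fov_y" (degrees; the focal length in pixels is half the picture's height over the tangent of half this angle, whatever the lens; pixels are square), "cx", "cy" (the principal point, pixels), "origin" and "attitude" of the camera in the world. Camera axes: x right, y down, z forward; pixel columns grow to the right and rows downward; lengths in m; the calibration is good to about 2 mm. A picture is of the moment at which its call begins. There is no depth.
- robot.job_done(): hands the job in; it is judged then, once.
The state is a dict: "time_s": time; "joint_pos": joint angles; "dq": joint speeds; "effort": joint torques, N m; "position": TCP position; "eef_rot": TCP orientation; "force": force on the tool from outside, world axes, zero at the start; "wrist_torque": the same for the moment, N m; "opening": opening from 0.0 (shut) to 1.0 (fully open); "gripper_force": force on a finger pad.
Only numpy, scipy, OpenCV 4.12 (cv2) and the standard library are available. Lean on these libraries where they do the work, as an engineer would, in place of code of your own. Each camera call takes 0.05 s, during which the arm holds its last target. There are 200 camera calls.

## Working session

There is one attempt and no reset: what is moved stays moved. The work goes in short steps, Python scripts to look and compute and a shell command to move; the robot and the scene stay as the last step left them, time stands still between calls to the robot, and variables do not carry over. Pictures are saved under pics/ and viewed, at most 10 in all, crops included, and the job is handed in when it is done.

```bash
mkdir -p pics; cat > h.py <<'E'
import numpy as np,cv2
from plant import robot
from scipy.spatial.transform import Rotation as R
def cam(s):
    f=s["pixels"].shape[0]/2/np.tan(np.radians(s["fov_y"])/2)
    a=np.array(s["attitude"],float)
    M=a if a.shape==(3,3) else R.from_quat(a,scalar_first=True).as_matrix()
    return f,s["cx"],s["cy"],np.array(s["origin"]),M
def px2w(c,u,v,z):
    f,cx,cy,o,M=c
    d=M@np.array([(u-cx)/f,(v-cy)/f,1]); return (o+d*(z-o[2])/d[2])[:2]
def w2px(c,p):
    f,cx,cy,o,M=c
    q=M.T@(np.array(p)-o); return np.array([f*q[0]/q[2]+cx,f*q[1]/q[2]+cy])
def save(s,n): cv2.imwrite(f"pics/{n}.png",s["pixels"][:,:,::-1])
def snap(name,n):
    s=robot.snapshot(name); save(s,n)
    np.save(f"pics/{n}.npy",{k:v for k,v in s.items() if k!="pixels"}|{"pixels":s["pixels"]},allow_pickle=True)
    return s
def load(n): return np.load(f"pics/{n}.npy",allow_pickle=True).item()
E
python3 - <<'E'
from h import *
for n in("top","side"):
    s=snap(n,n+"0"); print(n,s["fov_y"],s["cx"],s["cy"],s["origin"],s["attitude"])
print(robot.get_state())
E
```

```text
top 57.66670858356788 317.67925757733326 201.89178476355633 [4.49771476e-01 9.57503618e-06 8.00410888e-01] [-0.04708087  0.71174395 -0.69974752  0.03946312]
side 44.07665473724724 315.28796593957065 203.18180002081948 [ 0.45423434 -0.7424451   0.91025271] [-0.35626293  0.93323534 -0.04032487  0.0228569 ]
{'time_s': 0.1, 'joint_pos': array([ 1.12751268e+00,  5.28365758e-01,  1.43378413e+00, -7.38810473e-05,
        1.18140984e+00, -1.78488179e-01]), 'dq': array([-0.00123674, -0.00156724, -0.00312666, -0.00091959, -0.00110985,
       -0.00065119]), 'effort': array([-2.74668009e-04, -4.40982163e+01, -1.77149606e+01,  6.34884741e-02,
        5.33724285e-02, -4.68135363e-05]), 'position': array([0.16323491, 0.602541  , 0.18667097]), 'eef_rot': array([-2.68342307e-04,  1.31997272e-01,  9.91249591e-01, -9.46839186e-04]), 'force': array([ 0.23505276, -1.02557277, -0.12436336]), 'wrist_torque': array([0.04375588, 0.02658626, 0.00103736]), 'gripper_force': 0.0, 'opening': 0.9982958842530026}
```

View pics/top0.png

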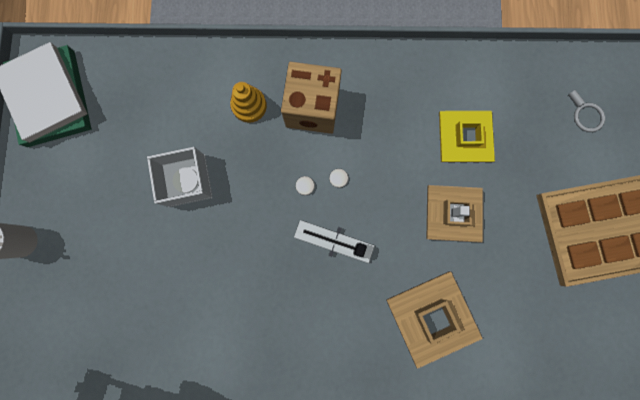

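View pics/side0.png

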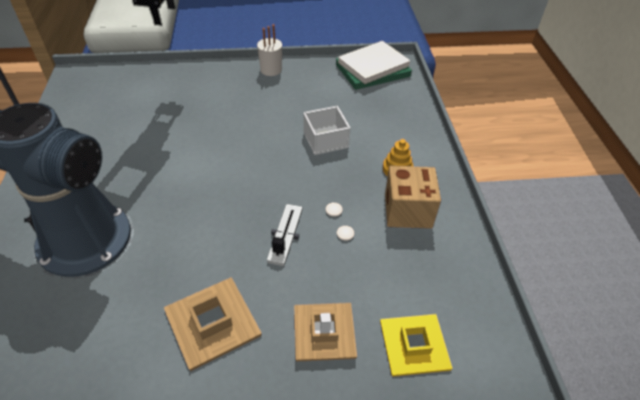

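Top view: lamp near (180,175), double lid near (456,213) with its post, dimmer near (335,242) with the grip at (361,249) and the clip at (338,240). The yellow and large wooden look-alikes are at (467,136) and (435,320).

```bash
python3 - <<'E'
from h import *
p=load("top0")["pixels"][:,:,::-1]
def cr(x,y,w,h,k): return cv2.resize(p[y:y+h,x:x+w],None,fx=k,fy=k,interpolation=cv2.INTER_CUBIC)
a=cr(285,210,100,60,4) # 400x240
b=cr(140,140,80,75,5)[:,:] #400x375
c=cr(418,175,75,75,5)
top=np.hstack([b,c[:, :375]]); bot=np.hstack([cr(285,210,100,60,4*1) ,np.zeros((240,375,3),np.uint8)])
m=np.vstack([top[:,:775],bot[:225]])
cv2.imwrite("pics/m0.png",m)
E
```

```text
(no output)
```

View pics/m0.png

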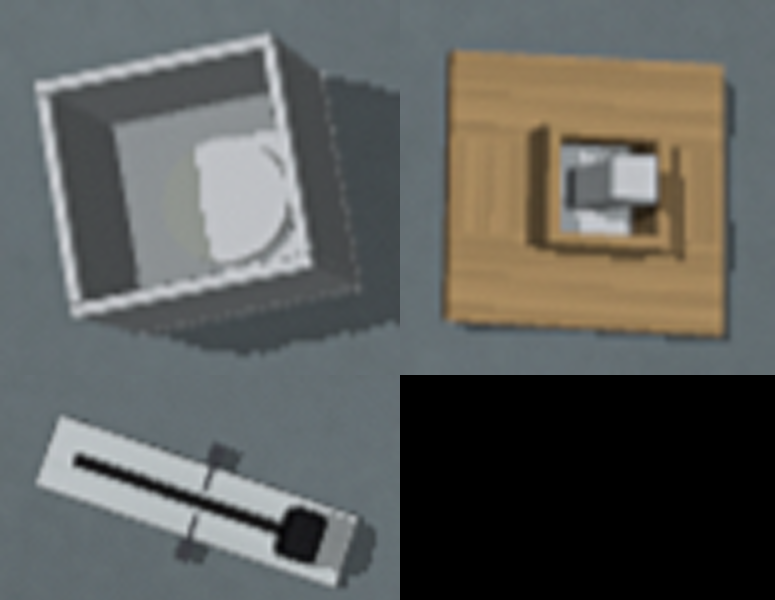

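```bash
cat > m.py <<'E'
from h import *
c=cam(load("top0"))
def g(pts,ox,oy,k,x0,y0,z):
    return np.array([px2w(c,(u-ox+.5)/k-.5+x0,(v-oy+.5)/k-.5+y0,z) for u,v in pts])
def sq(n,P):
    print(n,"ctr",P.mean(0).round(4),"sides",np.linalg.norm(np.roll(P,-1,0)-P,axis=1).round(4),"yaw",[round(float(np.degrees(np.arctan2(*d[::-1]))),1) for d in np.roll(P,-1,0)-P])
sq("lamp",g([(37,83),(270,35),(311,268),(74,317)],0,0,5,140,140,.07))
sq("outer",g([(452,50),(723,65),(727,338),(444,320)],400,0,5,418,175,.022))
sq("post",g([(613,153),(657,153),(657,203),(612,203)],400,0,5,418,175,.074))
sq("collar",g([(546,126),(672,134),(668,250),(543,244)],400,0,5,418,175,.048))
sq("bar",g([(62,417),(357,515),(338,587),(38,485)],0,375,4,285,210,.014))
sq("grip",g([(285,507),(327,515),(318,562),(275,555)],0,375,4,285,210,.0545))
sq("clip",g([(223,457),(192,550)],0,375,4,285,210,.014))
E
python3 m.py
```

```text
lamp ctr [0.5913 0.3042] sides [0.0979 0.0998 0.098  0.0997] yaw [-77.1, -166.9, 102.8, 13.0]
outer ctr [ 0.5264 -0.2851] sides [0.1167 0.1173 0.1196 0.1166] yaw [-92.3, 178.7, 87.4, -2.8]
post ctr [ 0.5272 -0.2855] sides [0.0176 0.0201 0.0179 0.0202] yaw [-89.1, 178.1, 91.0, -2.9]
collar ctr [ 0.5255 -0.2843] sides [0.0522 0.0484 0.0513 0.0492] yaw [-92.7, 176.1, 88.2, -2.9]
bar ctr [ 0.4622 -0.0275] sides [0.1673 0.0397 0.1695 0.0389] yaw [-107.4, 165.1, 72.4, -18.1]
grip ctr [ 0.4453 -0.0788] sides [0.0217 0.0242 0.022  0.0248] yaw [-99.8, 169.2, 81.8, -11.5]
clip ctr [ 0.4609 -0.0327] sides [0.0525 0.0525] yaw [162.2, -17.8]
```

```bash
cat > go.py <<'E'
# usage: go.py yawdeg x y z [x y z ...] : turn first, then shifts in the turned tool frame
import sys
from h import *
a=list(map(float,sys.argv[1:])); s=robot.get_state()
q=s["eef_rot"]; M=R.from_quat(q,scalar_first=True).as_matrix(); p=s["position"]
yaw0=np.degrees(np.arctan2(M[1,1],M[0,1])); yaw=a[0]
while yaw-yaw0>90: yaw-=180
while yaw-yaw0<-90: yaw+=180
y=np.array([np.cos(np.radians(yaw)),np.sin(np.radians(yaw)),0]);z=np.array([0,0,-1.]);T=np.c_[np.cross(y,z),y,z]
print("t",round(s["time_s"],2),"pos",p.round(4),"yaw",round(yaw0,2),"->",yaw,"open mm",round(s["opening"]*87,1),"F",s["force"].round(1),"gf",round(s["gripper_force"],1),"j6",round(s["joint_pos"][5],2))
print("turn deg",np.degrees(R.from_matrix(M.T@T).as_rotvec()).round(2))
for i in range(1,len(a),3):
    w=np.array(a[i:i+3]); d=T.T@(w-p)*1000; print("shift mm",d.round(1),"len",np.linalg.norm(d).round(1)); p=w
E
python3 go.py 72.5 .45 .2 .16 .4453 -.0788 .12 .4453 -.0788 .028
```

```text
t 0.1 pos [0.1632 0.6025 0.1867] yaw 74.83 -> 72.5 open mm 86.9 F [ 0.2 -1.  -0.1] gf 0.0 j6 -0.18
turn deg [-0.11 -0.01  2.33]
shift mm [-394.5 -297.7   26.7] len 495.0
shift mm [ -79.4 -267.3   40. ] len 281.7
shift mm [ 0.  0. 92.] len 92.0
```

```bash
python3 -m creep '[[87,[0,0,0],[0,0,2.3]],[87,[-39.5,-29.8,2.7],[0,0,0]],[87,[-39.5,-29.8,2.7],[0,0,0]],[87,[-39.5,-29.8,2.7],[0,0,0]],[87,[-39.5,-29.8,2.7],[0,0,0]],[87,[-39.5,-29.8,2.7],[0,0,0]],[87,[-39.5,-29.8,2.7],[0,0,0]],[87,[-39.5,-29.8,2.7],[0,0,0]],[87,[-39.5,-29.8,2.7],[0,0,0]],[87,[-39.5,-29.8,2.7],[0,0,0]],[87,[-39.5,-29.8,2.7],[0,0,0]],[87,[0,0,0],[0,0,0]]]'; python3 go.py 72.5 .4453 -.0788 .13 .4453 -.0788 .028
```

```text
time_s: 1.6
position: [0.4531, 0.1979, 0.1602]
eef_rot: [0.0, 0.154, 0.988, -0.0]
force: [0.1, 0.9, -0.1]
opening: 1.0
gripper_force: 0.0
t 1.6 pos [0.4531 0.1979 0.1602] yaw 72.23 -> 72.5 open mm 87.0 F [ 0.1  0.9 -0.1] gf 0.0 j6 -1.07
turn deg [-0.01  0.05 -0.27]
shift mm [ -75.8 -266.2   30.2] len 278.4
shift mm [  0.   0. 102.] len 102.0
```

Go above the grip and look with the wrist camera.

```bash
python3 -m creep '[[70,[-12.6,-44.4,5],[0,0,0]],[70,[-12.6,-44.4,5],[0,0,0]],[70,[-12.6,-44.4,5],[0,0,0]],[70,[-12.6,-44.4,5],[0,0,0]],[70,[-12.6,-44.4,5],[0,0,0]],[70,[-12.6,-44.4,5],[0,0,0]],[70,[0,0,0],[0,0,0]],[70,[0,0,0],[0,0,0]]]'; python3 go.py 72.5 .4453 -.0788 .028
python3 -c "
from h import *
s=snap('wrist','w1');c=cam(s)
print(w2px(c,[.4453,-.0788,.0545]),w2px(c,[.4609,-.0327,.014]),w2px(c,[.4622,-.0275,.014]))"
```

```text
time_s: 2.6
position: [0.4423, -0.0752, 0.1304]
eef_rot: [-0.001, 0.152, 0.988, 0.0]
force: [-0.1, -0.2, 0.3]
opening: 0.805
gripper_force: 0.0
t 2.6 pos [ 0.4423 -0.0752  0.1304] yaw 72.54 -> 72.5 open mm 70.1 F [-0.1 -0.2  0.3] gf 0.0 j6 -1.69
turn deg [ 0.04 -0.09  0.04]
shift mm [ -4.   -2.5 102.4] len 102.5
[314.06230832 206.74857567] [359.89832692 196.08165137] [364.92180053 195.78984939]
```

View pics/w1.png

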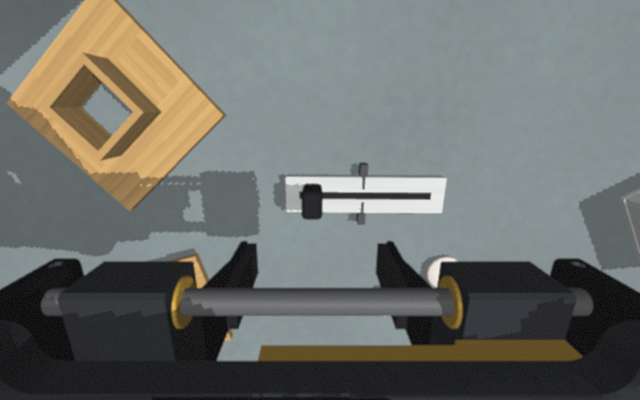

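Wrist view: grip at (312,203), clip line at u≈361; both match the predictions to within about 2 px. Descend and grip.

```bash
python3 -m creep '[[70,[-4,-2.5,25],[0,0,0]],[70,[0,0,25],[0,0,0]],[70,[0,0,25],[0,0,0]],[70,[0,0,25],[0,0,0]],[70,[0,0,0],[0,0,0]],[10,[0,0,0],[0,0,0]],[10,[0,0,0],[0,0,0]],[10,[0,0,0],[0,0,0]],[10,[0,0,0],[0,0,0]],[10,[0,0,0],[0,0,0]],[10,[0,0,0],[0,0,0]]]'; python3 go.py 72.5 .4609 -.0327 .03
```

```text
time_s: 4.03
position: [0.446, -0.0801, 0.0306]
eef_rot: [0.0, 0.152, 0.988, -0.0]
force: [0.0, -0.2, 0.1]
opening: 0.206
gripper_force: 0.0
t 4.03 pos [ 0.446  -0.0801  0.0306] yaw 72.52 -> 72.5 open mm 17.9 F [ 0.  -0.2  0.1] gf 0.0 j6 -1.69
turn deg [-0.    0.    0.02]
shift mm [ 0.1 49.7  0.6] len 49.7
```

```bash
python3 -m creep '[[10,[0,0,0],[0,0,0]],[10,[0,0,0],[0,0,0]]]'; python3 -c "
from h import *
s=snap('wrist','w2');cv2.imwrite('pics/w2c.png',cv2.resize(s['pixels'][120:320,200:440,::-1],None,fx=3,fy=3))"
```

```text
time_s: 4.28
position: [0.446, -0.0801, 0.0305]
eef_rot: [-0.0, 0.152, 0.988, 0.0]
force: [-0.0, -0.8, 0.0]
opening: 0.127
gripper_force: 0.0
```

View pics/w2c.png

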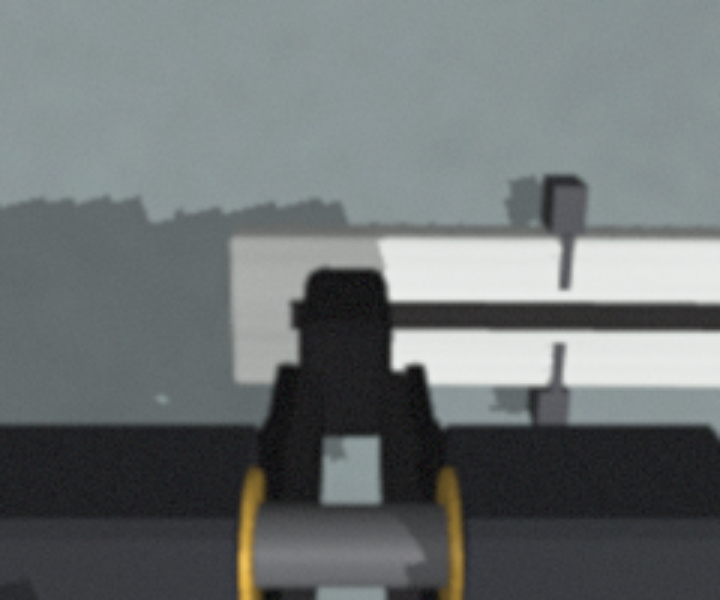

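```bash
python3 -c "
from h import *
s=load('w2');c=cam(s);st=robot.get_state();p=st['position'];print(p,c[3],s['fov_y'],c[1:3])
f=lambda q:((w2px(c,q)-[200,120])*3).round(0)
print('tcp',f(p),'grip',f([.4453,-.0788,.0545]),'bar',f([.4622,-.0275,.014]),'clip',f([.4609,-.0327,.014]),'clipjaws',f([.4609+.954*.033,-.0327-.301*.033,.014]),f([.4609-.954*.033,-.0327+.301*.033,.014]))
print(f(p+[0,0,.02]))
c=cam(load('w1'));print(w2px(c,[.4622,-.0275,.014]))
snap('top','top1')
p=load('top1')['pixels'][200:290,270:400,::-1];cv2.imwrite('pics/t1.png',cv2.resize(p,None,fx=5,fy=5,interpolation=2))
"
```

```text
[ 0.44599737 -0.08005317  0.03049928] [ 0.36564865 -0.05488162  0.22867006] 66.33060758923948 (316.56007613565157, 205.5684248956529)
tcp [351. 343.] grip [355. 384.] bar [570. 316.] clip [549. 317.] clipjaws [540. 435.] [558. 189.]
[351. 380.]
[364.92180053 195.78984939]
```

View pics/t1.png

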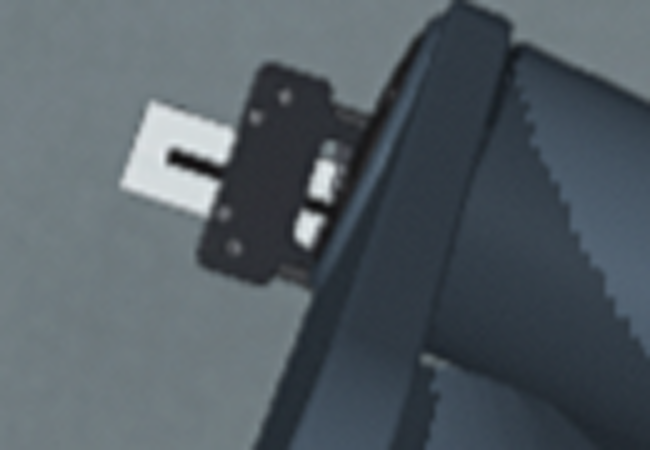

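```bash
python3 -m creep '[[70,[0,0,0],[0,0,0]],[70,[0,0,0],[0,0,0]],[70,[0,0,0],[0,0,0]],[70,[0,0,0],[0,0,0]],[70,[0,0,0],[0,0,0]],[70,[0,0,0],[0,0,0]],[70,[0,0,0],[0,0,0]],[70,[0,0,0],[0,0,0]]]'
python3 - <<'E'
from h import *
snap("wrist","w3")
g=cv2.cvtColor(load("w3")["pixels"],cv2.COLOR_RGB2GRAY)
for r in range(215,275,6): print(r,"".join("#" if g[r,u]<60 else "+" if g[r,u]<110 else "." for u in range(220,420,2)))
c=cam(load("w3"));p=robot.get_state()["position"];t=np.radians(72.5);y=np.array([np.cos(t),np.sin(t),0]);x=np.array([-y[1],y[0],0])
for h in (0,.01,.02,.03): print(h,[w2px(c,p+[0,0,h]+a*.0095*x+b*.035*y).round(0) for a in(1,-1) for b in(-1,1)])
E
```

```text
time_s: 5.38
position: [0.446, -0.08, 0.0306]
eef_rot: [-0.0, 0.152, 0.988, 0.0]
force: [0.3, 0.8, 0.3]
opening: 0.799
gripper_force: 0.0
215 .........+++++++++++++++++++.............#############+.............................+...............
221 .........+++++++++++++++++++...........#################++++++++++++++++++++++++++++++++++++++++++++
227 ..........++++++++++++++++++...........#############################################################
233 ..........+++++++++++++.++++............###############.............................................
239 ..........+++++++++++++++++++...........###############............................+................
245 .........+#########++++++++++...........###############........................########.............
251 ........+##########+++++++.+++++++++++++###############+.................+++++###########+..........
257 +++++++############+++++++++++++++++++++###############+......................+############.........
263 ++++###############++++++++++++++++++++++#############+.......................+##############+......
269 +##################++++++++++++++++++++++++++++...............................##################+...
0 [array([266., 222.]), array([367., 222.]), array([268., 247.]), array([366., 247.])]
0.01 [array([264., 227.]), array([370., 227.]), array([265., 253.]), array([368., 253.])]
0.02 [array([261., 233.]), array([373., 233.]), array([263., 260.]), array([371., 260.])]
0.03 [array([258., 239.]), array([375., 239.]), array([260., 268.]), array([374., 268.])]
```

```bash
python3 -m creep '[[60,[0,0,6],[0,0,0]],[50,[0,0,6],[0,0,0]],[40,[0,0,0],[0,0,0]],[10,[0,0,0],[0,0,0]],[10,[0,0,0],[0,0,0]],[10,[0,0,0],[0,0,0]],[10,[0,0,0],[0,0,0]],[10,[0,0,0],[0,0,0]],[10,[0,0,0],[0,0,0]],[10,[0,0,0],[0,0,0]],[10,[0,0,0],[0,0,0]]]'; python3 -c "
from plant import robot;print(robot.grip_depth,[a for a in dir(robot) if a[0]!='_'],robot.get_state()['joint_pos'])"; python3 go.py 72.5 .4609 -.0327 .03
```

```text
time_s: 6.8
position: [0.4463, -0.0804, 0.0198]
eef_rot: [0.001, 0.152, 0.988, -0.0]
force: [-2.3, -0.3, 11.3]
opening: 0.115
gripper_force: 6.0
0.0187 ['Unreachable', 'get_state', 'grip_depth', 'job_done', 'snapshot'] [-4.25230868e-01  6.12180797e-01  1.99496071e+00 -7.69872612e-04
  5.32998370e-01 -1.69082434e+00]
t 6.8 pos [ 0.4463 -0.0804  0.0198] yaw 72.55 -> 72.5 open mm 10.0 F [-2.3 -0.3 11.3] gf 6.0 j6 -1.69
turn deg [-0.03  0.08  0.05]
shift mm [  0.4  49.9 -10.2] len 50.9
```

```bash
python3 -m creep '[[60,[0,0,-6],[0,0,0]],[60,[0,0,0],[0,0,0]],[60,[0,0,0],[0,0,0]],[60,[0,0,0],[0,0,0]],[60,[0,0,0],[0,0,0]],[60,[0,0,0],[0,0,0]],[60,[0,0,0],[0,0,0]]]'; python3 - <<'E'
from h import *
s=snap("wrist","w4");st=robot.get_state();print(st["force"],st["position"],s["origin"])
cv2.imwrite('pics/w4c.png',cv2.resize(s['pixels'][120:320,200:440,::-1],None,fx=3,fy=3,interpolation=2))
E
```

```text
time_s: 7.68
position: [0.446, -0.08, 0.0245]
eef_rot: [-0.0, 0.152, 0.988, 0.0]
force: [0.1, 0.4, -0.8]
opening: 0.68
gripper_force: 0.0
[0.06672324 0.83731328 0.31313023] [ 0.44599924 -0.08001042  0.02450452] [ 0.3656538  -0.05486415  0.22265932]
```

View pics/w4c.png

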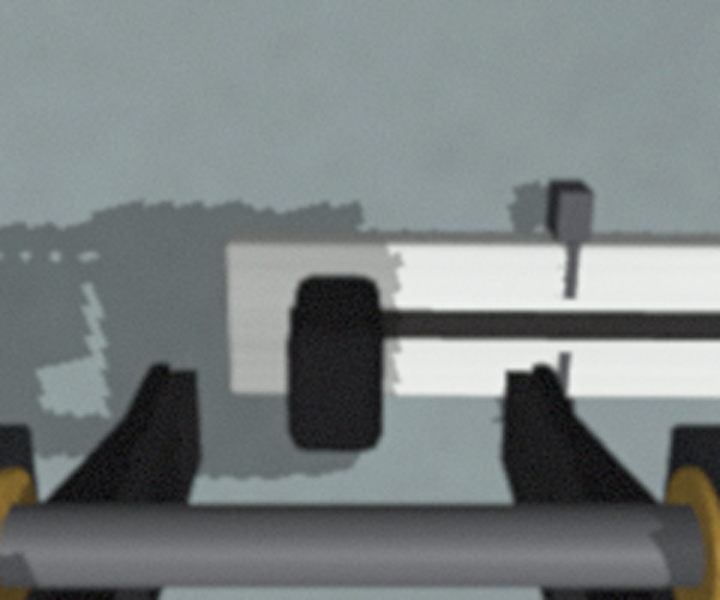

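The fingertips sit about 33 mm higher than the reported TCP (tips at row ~370, gap 200–505 in the crop). They closed on top of the grip rather than around it, so I will go deeper, watching the force.

```bash
python3 -m creep '[[60,[0,-3,8],[0,0,0]],[60,[0,0,8],[0,0,0]],[60,[0,0,8],[0,0,0]],[60,[0,0,6],[0,0,0]],[10,[0,0,0],[0,0,0]],[10,[0,0,0],[0,0,0]],[10,[0,0,0],[0,0,0]],[10,[0,0,0],[0,0,0]],[10,[0,0,0],[0,0,0]],[10,[0,0,0],[0,0,0]]]'; python3 go.py 72.5 .4609 -.0327 -.005
```

```text
time_s: 8.98
position: [0.4452, -0.0829, -0.0053]
eef_rot: [0.0, 0.152, 0.988, -0.0]
force: [0.4, -1.2, 2.1]
opening: 0.225
gripper_force: 30.0
t 8.97 pos [ 0.4452 -0.0829 -0.0053] yaw 72.5 -> 72.5 open mm 19.6 F [ 0.4 -1.2  2.1] gf 30.0 j6 -1.7
turn deg [0.   0.02 0.  ]
shift mm [ 0.2 52.6 -0.3] len 52.6
```

```bash
python3 - <<'E'
from h import *
c=cam(load("w4")); p=np.array([.446,-.080]);t=np.radians(72.5);y=np.array([np.cos(t),np.sin(t)]);x=np.array([-y[1],y[0]])
def q(u,v,z,n): w=px2w(c,(u+.5)/3-.5+200,(v+.5)/3-.5+120,z);print(n,w.round(4),"tool",(np.array([x,y])@(w-p)*1000).round(1))
q(572,270,.0145,"line1");q(563,372,.0145,"line2");q(228,241,.014,"barL1");q(232,393,.014,"barL2")
q(288,440,.0545,"gripL");q(382,440,.0545,"gripR");q(200,400,.06,"fL");q(505,400,.06,"fR")
E
```

```text
line1 [ 0.4476 -0.0253] tool [15.  52.6]
line2 [ 0.4729 -0.0336] tool [-11.7  52.4]
barL1 [ 0.4162 -0.1013] tool [ 22.  -29.3]
barL2 [ 0.4538 -0.1138] tool [-17.6 -29.9]
gripL [ 0.4502 -0.095 ] tool [ -8.5 -13.1]
gripR [ 0.456  -0.0766] tool [-8.5  6.2]
fL [ 0.4339 -0.1073] tool [  3.3 -29.7]
fR [ 0.4519 -0.0504] tool [ 3.3 30. ]
```

```bash
python3 -m creep '[[10,[0,12,0],[0,0,0]],[10,[0,15,0],[0,0,0]],[10,[0,15,0],[0,0,0]],[10,[0,12,0],[0,0,0]],[10,[0,0,0],[0,0,0]],[10,[0,0,0],[0,0,0]]]'; python3 go.py 72.5 .4612 -.031 -.005;  python3 - <<'E'
from h import *
s=snap("wrist","w5")
cv2.imwrite('pics/w5c.png',cv2.resize(s['pixels'][150:270,230:400,::-1],None,fx=4,fy=4,interpolation=2))
E
```

```text
time_s: 9.72
position: [0.462, -0.0311, -0.0053]
eef_rot: [0.001, 0.152, 0.988, 0.0]
force: [1.8, 1.7, 5.2]
opening: 0.23
gripper_force: 30.0
t 9.72 pos [ 0.462  -0.0311 -0.0053] yaw 72.54 -> 72.5 open mm 20.0 F [1.8 1.7 5.2] gf 30.0 j6 -1.58
turn deg [0.02 0.07 0.04]
shift mm [ 0.8 -0.1 -0.3] len 0.9
```

View pics/w5c.png

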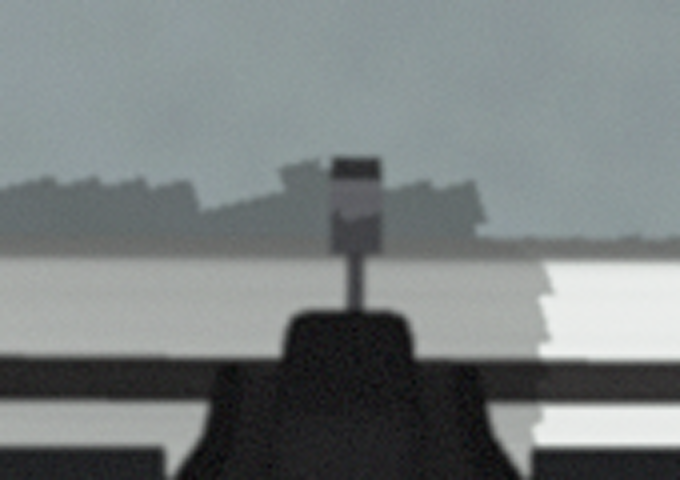

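Wrist view: the clip line is at u≈354 in the crop and the grip's middle at ≈349, so about 0.7 mm to go. Nudge, let go, rise.

```bash
python3 -m creep '[[10,[0,0.7,0],[0,0,0]],[10,[0,0,0],[0,0,0]],[10,[0,0,0],[0,0,0]],[40,[0,0,0],[0,0,0]],[40,[0,0,0],[0,0,0]],[40,[0,0,0],[0,0,0]],[40,[0,0,0],[0,0,0]],[40,[0,0,-25],[0,0,0]],[60,[0,0,-35],[0,0,0]],[60,[0,0,-35],[0,0,0]],[60,[0,0,-35],[0,0,0]],[60,[0,0,0],[0,0,0]]]'; python3 go.py 87.6 .5264 -.2835 .12;  python3 - <<'E'
from h import *
s=snap("wrist","w6"); p=s["pixels"]
g=cv2.cvtColor(p,cv2.COLOR_RGB2GRAY); c=cam(s);st=robot.get_state()["position"];t=np.radians(72.5);y=np.array([np.cos(t),np.sin(t)])
b=cv2.inRange(g,0,45); b[250:]=0
n,l,S,C=cv2.connectedComponentsWithStats(b)
for i in range(1,n):
    if S[i][4]>60: print(S[i],C[i].round(1))
print(w2px(c,[.4622,-.0304,.0545]),w2px(c,[.4622,-.0304,.0145]))
E
```

```text
time_s: 11.28
position: [0.4634, -0.0312, 0.1268]
eef_rot: [0.003, 0.152, 0.988, -0.001]
force: [0.2, -0.4, -0.1]
opening: 0.681
gripper_force: 0.0
t 11.28 pos [ 0.4634 -0.0312  0.1268] yaw 72.55 -> 87.6 open mm 59.2 F [ 0.2 -0.4 -0.1] gf 0.0 j6 -1.57
turn deg [ -0.05   0.34 -15.05]
shift mm [ -73.6 -249.4    6.8] len 260.1
[283 178  50  35 714] [312.8 194.3]
[247 242  18   8 104] [255.8 246.4]
[369 242  18   8 105] [377.3 246.3]
[317.24636045 201.94200035] [317.17603178 190.59189924]
```

```bash
python3 - <<'E'
from h import *
g=cv2.cvtColor(load("w6")["pixels"],cv2.COLOR_RGB2GRAY).astype(int)
for r in range(160,226,2): print(r," ".join("%3d"%v for v in g[r,298:340:1]))
E
python3 -m creep '[[60,[0,0,0],[0,0.3,-7.5]],[60,[0,0,0],[0,0,-7.5]],[60,[-12.3,-41.6,0],[0,0,0]],[60,[-12.3,-41.6,0],[0,0,0]],[60,[-12.3,-41.6,0],[0,0,0]],[60,[-12.3,-41.6,0],[0,0,0]],[60,[-12.3,-41.6,0],[0,0,0]],[60,[-12.3,-41.6,0],[0,0,0]],[60,[0,0,0],[0,0,0]],[60,[0,0,0],[0,0,0]]]'; python3 go.py 87.6 .5264 -.2835 .12;python3 - <<'E'
from h import *
s=snap("wrist","w7"); 
cv2.imwrite('pics/w7c.png',cv2.resize(s['pixels'][120:320,220:420,::-1],None,fx=3,fy=3,interpolation=2))
E
```

```text
160 147 145 145 146 144 145 147 141 127 113  99 103 101 101 101  99  92  90  91  92  93  93  95 116 139 149 149 145 148 145 143 143 146 145 145 145 147 145 143 147 145 144
162 147 147 146 145 148 148 140 126 108 102 104 102 102 105 104 100  95  96  92  93  94  92  97 114 139 148 146 146 145 145 144 145 145 146 147 146 147 149 147 145 144 145
164 147 148 147 146 148 147 146 134 112 104 101 105 103 103 103 102  95  92  93  91  92  91  96 114 138 149 145 146 147 146 146 145 148 145 148 144 148 146 145 147 146 147
166 148 145 148 148 148 148 147 140 124 108 105 103 103 106 111 105  95  92  93  91  93  91  97 115 139 148 147 150 146 149 146 149 148 144 146 148 145 146 147 146 148 146
168 122 122 122 120 120 125 122 125 119 108 106 105 103 107 115 107  97  91  90  86  88  93  95 104 119 120 122 125 128 126 126 125 123 122 123 127 128 128 129 126 123 126
170 168 168 166 162 161 163 160 158 157 161 159 159 159 160 159 157 157 143 112  89 104 134 153 157 159 159 157 157 155 156 157 156 155 155 152 153 152 150 152 150 153 152
172 227 228 225 228 228 227 227 226 227 227 227 227 227 227 226 229 
[... 4184 characters left out ...]
147 149 148 149 147 149 150 148 148 147 148 147
222 150 148 150 149 149 150 148 148 147 148 148 148 146 148 148 146 145 148 147 149 149 148 148 150 149 152 148 146 148 147 150 149 151 148 151 148 148 146 150 148 149 145
224 150 149 147 149 147 149 149 149 148 148 148 146 150 149 150 149 149 147 146 145 148 150 149 151 150 147 147 148 146 149 146 147 148 150 149 148 150 150 151 147 149 147
time_s: 12.58
position: [0.523, -0.2818, 0.122]
eef_rot: [-0.004, 0.022, 1.0, 0.002]
force: [0.0, 0.2, -0.0]
opening: 0.688
gripper_force: 0.0
t 12.57 pos [ 0.523  -0.2818  0.122 ] yaw 87.5 -> 87.6 open mm 59.9 F [ 0.   0.2 -0. ] gf 0.0 j6 -2.21
turn deg [ 0.24 -0.51 -0.1 ]
shift mm [-3.5 -1.5  2. ] len 4.3
```

View pics/w7c.png

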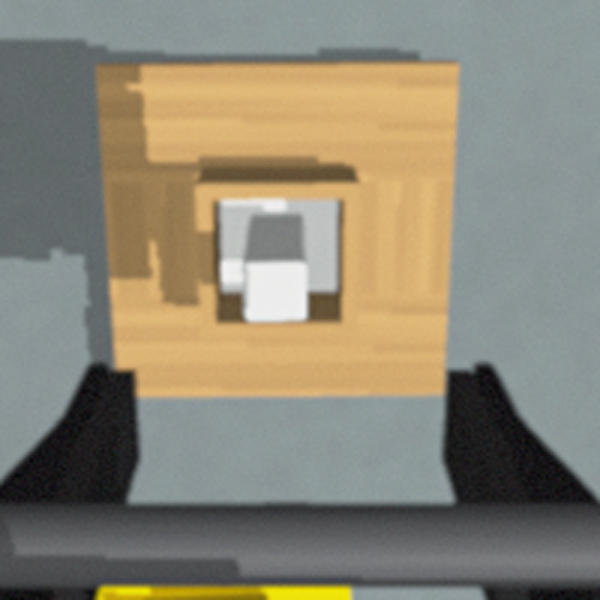

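Wrist view: post top at crop (276,292), collar opening 215–342, lid nearly aligned with the tool. I'll compute the post offset and recheck the dimmer.

```bash
python3 - <<'E'
from h import *
def fr(p,yaw):
    t=np.radians(yaw);y=np.array([np.cos(t),np.sin(t)]);x=np.array([-y[1],y[0]]);return lambda w:(np.array([x,y])@(np.array(w)-p[:2])*1000).round(2)
c=cam(load("w6"));f=fr([.4634,-.0312],72.5)
print("grip",f(px2w(c,315.65,200,.0545)),"line",f(px2w(c,317.3,173,.0145)),"jaws",f(px2w(c,317.4,164,.014)),f(px2w(c,316.8,217,.010)))
c=cam(load("w7"));f=fr([.523,-.2818],87.5)
k=lambda u,v,z:f(px2w(c,(u+.5)/3-.5+220,(v+.5)/3-.5+120,z))
print("post",k(245,262,.074),k(307,262,.074),k(307,321,.074),k(245,321,.074))
print("plate",k(97,63,.022),k(460,63,.022),k(446,396,.022),k(114,396,.022))
print("collar in",k(218,199,.048),k(342,199,.048),k(341,322,.048),k(217,322,.048))
print("fing",k(135,400,.155),k(445,400,.155))
E
```

```text
grip [ 3.26 -1.07] line [20.12  0.51] jaws [29.36  0.6 ] [-29.72   0.03]
post [  5.17 -12.79] [5.15 4.68] [-12.63   4.77] [-12.6  -13.06]
plate [ 55.59 -61.57] [55.51 54.51] [-61.44  55.81] [-61.16 -62.79]
collar in [ 17.18 -21.97] [17.12 15.86] [-23.02  16.18] [-22.94 -23.23]
fing [  1.89 -31.15] [ 1.74 30.42]
```

```bash
python3 -m creep '[[60,[12.3,41.6,0],[0,0,0]],[60,[12.3,41.6,0],[0,0,0]],[60,[12.3,41.6,0],[0,0,0]],[60,[12.3,41.6,0],[0,0,0]],[60,[12.3,41.6,0],[0,0,0]],[60,[12.3,41.6,0],[0,0,0]],[60,[0,0,0],[0,0,7.5]],[50,[0,0,0],[0,0,7.5]],[40,[0,0,0],[0,0,0]],[40,[0,0,0],[0,0,0]]]'; python3 go.py 72.5 .4632 -.0322 .03 .4632 -.0322 -.005 .4635 -.0309 -.005
```

```text
time_s: 13.88
position: [0.461, -0.0301, 0.1245]
eef_rot: [-0.003, 0.151, 0.989, 0.0]
force: [-0.3, -0.1, -0.4]
opening: 0.484
gripper_force: 0.0
t 13.88 pos [ 0.461  -0.0301  0.1245] yaw 72.68 -> 72.5 open mm 42.1 F [-0.3 -0.1 -0.4] gf 0.0 j6 -1.58
turn deg [-0.02 -0.33  0.18]
shift mm [-2.7 -1.3 94.5] len 94.5
shift mm [ 0.  0. 35.] len 35.0
shift mm [0.1 1.3 0. ] len 1.3
```

```bash
python3 -m creep '[[42,[-2.7,-1.3,30],[0,-0.3,0.2]],[42,[0,0,32],[0,0,0]],[42,[0,0,32],[0,0,0]],[42,[0,0,20],[0,0,0]],[42,[0,0,14],[0,0,0]],[42,[0,0,0],[0,0,0]],[10,[0,0,0],[0,0,0]],[10,[0,0,0],[0,0,0]],[10,[0,0,0],[0,0,0]],[10,[0,0,0],[0,0,0]],[10,[0,0,0],[0,0,0]]]'; python3 go.py 72.5 .4635 -.0309 -.005
```

```text
time_s: 15.25
position: [0.4641, -0.0328, -0.0029]
eef_rot: [0.001, 0.154, 0.988, -0.0]
force: [0.2, 1.3, 6.5]
opening: 0.228
gripper_force: 30.0
t 15.25 pos [ 0.4641 -0.0328 -0.0029] yaw 72.32 -> 72.5 open mm 19.8 F [0.2 1.3 6.5] gf 30.0 j6 -1.57
turn deg [-0.01  0.08 -0.18]
shift mm [1.2 1.6 2.1] len 2.9
```

```bash
python3 -m creep '[[10,[0,1.7,0],[0,0,0]],[10,[0,0,0],[0,0,0]],[10,[0,0,0],[0,0,0]]]'; python3 go.py 72.5 .4635 -.0309 -.005; python3 -m creep '[[40,[0,0,0],[0,0,0]],[40,[0,0,0],[0,0,0]],[40,[0,0,0],[0,0,0]],[40,[0,0,-30],[0,0,0]],[60,[0,0,-35],[0,0,0]],[60,[0,0,-35],[0,0,0]],[60,[0,0,-28],[0,0,0]],[60,[0,0,0],[0,0,0]],[60,[0,0,0],[0,0,0]]]'; cat > dim.py <<'E'
from h import *
s=snap("wrist","wd");c=cam(s);g=cv2.cvtColor(s["pixels"],cv2.COLOR_RGB2GRAY).astype(float);st=robot.get_state();p=st["position"]
M=R.from_quat(st["eef_rot"],scalar_first=True).as_matrix();y=M[:2,1];x=np.array([-y[1],y[0]]);f=lambda w:(np.array([x,y])@(w-p[:2])*1000).round(2)
def edges(r,th):
    b=np.where(g[r,295:345]<th)[0]+295; l,h=b[0],b[-1]
    return l-1+(g[r,l-1]-th)/(g[r,l-1]-g[r,l]), h+(th-g[r,h])/(g[r,h+1]-g[r,h])
for r in range(168,182): print(r,int(g[r,310:325].min()),end=" ")
print()
for r in (196,198,200,202): e=edges(r,110); print("grip",r,np.round(e,1),f(px2w(c,sum(e)/2,r,.0545)))
for r in (172,173,174): e=edges(r,170); print("line",r,np.round(e,1),f(px2w(c,sum(e)/2,r,.0145)))
E
python3 dim.py; python3 go.py 87.6 .522 -.2855 .12
```

```text
time_s: 15.62
position: [0.4645, -0.0314, -0.0029]
eef_rot: [0.001, 0.154, 0.988, -0.0]
force: [-0.7, -0.6, 6.0]
opening: 0.229
gripper_force: 30.0
t 15.62 pos [ 0.4645 -0.0314 -0.0029] yaw 72.33 -> 72.5 open mm 19.9 F [-0.7 -0.6  6. ] gf 30.0 j6 -1.57
turn deg [-0.03  0.07 -0.17]
shift mm [1.1 0.1 2.1] len 2.4
time_s: 16.75
position: [0.4634, -0.0309, 0.1239]
eef_rot: [-0.001, 0.154, 0.988, -0.0]
force: [1.4, -0.0, 0.3]
opening: 0.689
gripper_force: 0.0
168 91 169 89 170 89 171 84 172 92 173 97 174 100 175 102 176 101 177 99 178 80 179 53 180 23 181 11 
grip 196 [305.8 326.5] [ 8.05 -0.58]
grip 198 [305.8 326.6] [ 6.16 -0.58]
grip 200 [305.9 326.6] [ 4.26 -0.54]
grip 202 [305.9 326.5] [ 2.35 -0.55]
line 172 [314.9 318.9] [22.15  0.07]
line 173 [315.6 318.4] [21.12  0.2 ]
line 174 [315.8 318.3] [20.08  0.26]
t 16.8 pos [ 0.4631 -0.0308  0.1236] yaw 72.33 -> 87.6 open mm 59.8 F [-0.3  0.2 -0.5] gf 0.0 j6 -1.57
turn deg [ -0.    -0.14 -15.27]
shift mm [ -69.5 -252.     3.6] len 261.4
```

```bash
python3 -m creep '[[60,[0,0,0],[0,0,-7.6]],[60,[0,0,0],[0,-0.1,-7.6]],[60,[-12.3,-42.1,0],[0,0,0]],[60,[-12.3,-42.1,0],[0,0,0]],[60,[-12.3,-42.1,0],[0,0,0]],[60,[-12.3,-42.1,0],[0,0,0]],[60,[-12.3,-42.1,0],[0,0,0]],[60,[-12.3,-42.1,0],[0,0,0]],[60,[0,0,0],[0,0,0]],[60,[0,0,0],[0,0,0]]]'; python3 go.py 87.5 .5266 -.2858 .06 .5266 -.2858 .018
```

```text
time_s: 18.05
position: [0.5255, -0.2853, 0.123]
eef_rot: [-0.001, 0.022, 1.0, 0.001]
force: [0.0, -0.1, -0.3]
opening: 0.693
gripper_force: 0.0
t 18.05 pos [ 0.5255 -0.2853  0.123 ] yaw 87.5 -> 87.5 open mm 60.3 F [ 0.  -0.1 -0.3] gf 0.0 j6 -2.21
turn deg [ 0.15 -0.1  -0.  ]
shift mm [-1.1 -0.4 63. ] len 63.0
shift mm [ 0.  0. 42.] len 42.0
```

```bash
python3 -m creep '[[60,[-1.1,-0.4,30],[0.15,-0.1,0]],[50,[0,0,30],[0,0,0]],[40,[0,0,25],[0,0,0]],[40,[0,0,13],[0,0,0]],[40,[0,0,7],[0,0,0]],[40,[0,0,0],[0,0,0]]]'; python3 go.py 87.5 .5266 -.2858 .018; python3 - <<'E'
from h import *
s=snap("wrist","w8");g=cv2.cvtColor(s["pixels"],cv2.COLOR_RGB2GRAY)
for r in range(180,275,5): print(r,"".join("#" if v<60 else "+" if v<110 else "." if v<190 else " " for v in g[r,240:400:2]))
E
```

```text
time_s: 18.8
position: [0.5283, -0.287, 0.0198]
eef_rot: [0.002, 0.021, 1.0, -0.001]
force: [0.9, 0.3, -0.1]
opening: 0.465
gripper_force: 0.0
t 18.8 pos [ 0.5283 -0.287   0.0198] yaw 87.55 -> 87.5 open mm 40.4 F [ 0.9  0.3 -0.1] gf 0.0 j6 -2.21
turn deg [-0.17  0.19  0.05]
shift mm [1.8 1.1 1.8] len 2.8
180 .......................................................  ... .. ................
185 ................................................................................
190 ................................................................................
195 ................................................................................
200 .....................++++++++++++++++++++++++++++++++++++++.....................
205 ....................++++++++++++++++++++++++++++++++++++++++. ... .   .....   ..
210 ...................+++++++++++++++++++++++++++++++++++++..+......     .....   ..
215 .................................................................     .....   ..
220 .......................++.       .............        .++........   .......   ..
225 .......................++.      ..............       .+++.......  . .......  ...
230 .......................++.      ...............      .+++.......... ......   ...
235 .......................++.     ................      .+++.......    ......   ...
240 ...............+.......++.     ................      .++..........  ......   ...
245 .............########+.++.     ................      .++########+. .......   ...
250 ............#########+.++.    ..................     .++#########.........   ...
255 ...........##########+.+++.   .................. ... .++##########..... .   ....
260 .........+###########+.+++++++.               ..++++++++###########+............
265 +......+#############+..++++++.               ..++++++++#############+.......+##
270 .    .###############+..++++++.               ..++++++++###############+.   .+##
```

```bash
python3 -m creep '[[40,[1.5,0.5,1.5],[-0.15,0.2,0]],[40,[0,0,0],[0,0,0]],[10,[0,0,0],[0,0,0]],[10,[0,0,0],[0,0,0]],[10,[0,0,0],[0,0,0]],[10,[0,0,0],[0,0,0]],[10,[0,0,0],[0,0,0]]]';  python3 go.py 87.5 .5266 -.2858 .018
```

```text
time_s: 19.73
position: [0.5268, -0.2866, 0.0183]
eef_rot: [-0.0, 0.022, 1.0, -0.0]
force: [-0.3, 1.2, 1.0]
opening: 0.202
gripper_force: 30.0
t 19.73 pos [ 0.5268 -0.2866  0.0183] yaw 87.53 -> 87.5 open mm 17.6 F [-0.3  1.2  1. ] gf 30.0 j6 -2.21
turn deg [-0.01 -0.01  0.03]
shift mm [0.2 0.7 0.3] len 0.8
```

```bash
python3 -m creep '[[10,[0,0,-6],[0,0,0]],[10,[0,0,-14],[0,0,0]],[10,[0,0,-25],[0,0,0]],[10,[0,0,-30],[0,0,0]],[10,[0,0,-30],[0,0,0]],[10,[0,0,-20],[0,0,0]],[10,[0,0,0],[0,0,0]]]';  python3 go.py 102.9 .50 0 .143 .52 .14 .143
```

```text
time_s: 20.6
position: [0.528, -0.2877, 0.1457]
eef_rot: [0.002, 0.022, 1.0, -0.002]
force: [-0.3, 0.1, -3.3]
opening: 0.205
gripper_force: 30.0
t 20.6 pos [ 0.528  -0.2877  0.1457] yaw 87.53 -> 102.9 open mm 17.9 F [-0.3  0.1 -3.3] gf 30.0 j6 -2.21
turn deg [ -0.23   0.2  -15.37]
shift mm [-36.9 286.7   2.7] len 289.1
shift mm [-50.8 132.    0. ] len 141.4
```

```bash
python3 -m creep '[[10,[0,0,0],[0,0,-3.9]],[10,[0,0,0],[0,0,-3.9]],[10,[0,0,0],[0,0,-3.9]],[10,[0,0,0],[-0.2,0.2,-3.7]],[10,[-2,18,0],[0,0,0]],[10,[-5,36,0],[0,0,0]],[10,[-5,36,0],[0,0,0]],[10,[-5,36,0],[0,0,0]],[10,[-5,36,0],[0,0,0]],[10,[-5,36,0],[0,0,0]],[10,[-5,36,0],[0,0,0]],[10,[-5,36,0],[0,0,0]]]'
python3 -m creep '[[10,[-10,32,0],[0,0,0]],[10,[-13,32,0],[0,0,0]],[10,[-13,32,0],[0,0,0]],[10,[-10,25,0],[0,0,0]],[10,[-5,12,0],[0,0,0]],[10,[0,0,0],[0,0,0]],[10,[0,0,0],[0,0,0]]]';  python3 go.py 102.9 .5913 .3042 .143; python3 - <<'E'
from h import *
s=snap("wrist","w9");c=cam(s);t=np.radians(12.95)
for a,b in((1,1),(1,-1),(-1,-1),(-1,1)): print(w2px(c,[.5913+.05*(a*np.cos(t)-b*np.sin(t)),.3042+.05*(a*np.sin(t)+b*np.cos(t)),.07]).round(1))
E
```

```text
time_s: 22.1
position: [0.5009, -0.0129, 0.1437]
eef_rot: [-0.003, -0.112, 0.994, 0.002]
force: [0.7, 0.3, -3.8]
opening: 0.206
gripper_force: 30.0
time_s: 22.98
position: [0.522, 0.125, 0.1441]
eef_rot: [-0.002, -0.112, 0.994, 0.001]
force: [-1.0, 1.1, -3.1]
opening: 0.203
gripper_force: 30.0
t 22.98 pos [0.522  0.125  0.1441] yaw 102.89 -> 102.9 open mm 17.6 F [-1.   1.1 -3.1] gf 30.0 j6 -1.77
turn deg [ 0.16 -0.26 -0.01]
shift mm [-107.6  159.2    1.1] len 192.2
[508.9 341.9]
[417.  342.2]
[426.7 259.2]
[527.7 258.9]
```

```bash
python3 - <<'E'
from h import *
cv2.imwrite('pics/w9c.png',cv2.resize(load("w9")['pixels'][225:375,370:570,::-1],None,fx=4,fy=4,interpolation=2))
E
```

```text
(no output)
```

View pics/w9c.png

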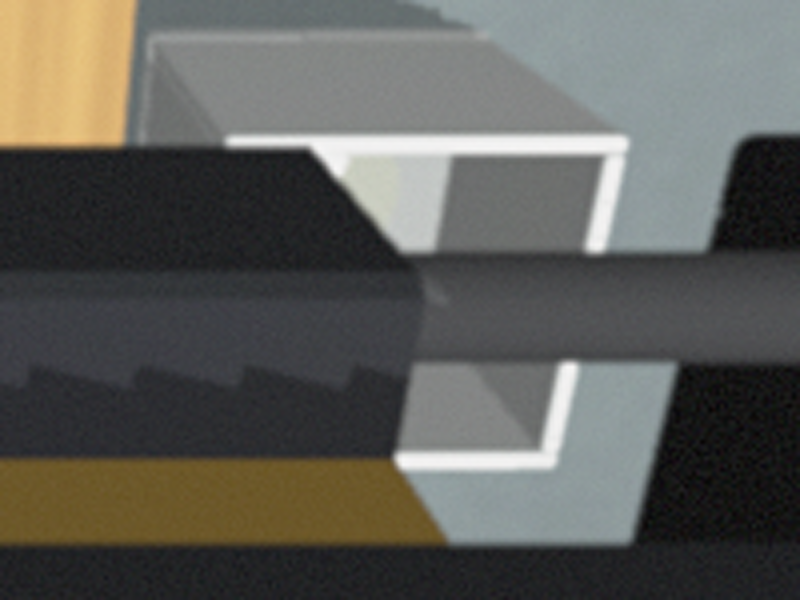

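Rim corners at (426.6,258.9), (527.4,258.9) and (508.6,342.1) agree with the prediction to within about 0.3 px, so the lamp pose is confirmed. Move above it.

```bash
python3 -m creep '[[10,[-10,15,0],[0.15,-0.2,0]],[10,[-20,29,0],[0,0,0]],[10,[-20,29,0],[0,0,0]],[10,[-20,29,0],[0,0,0]],[10,[-20,29,0],[0,0,0]],[10,[-12,19,0],[0,0,0]],[10,[-5.6,9.2,0],[0,0,0]],[10,[0,0,0],[0,0,0]],[10,[0,0,0],[0,0,0]]]';  python3 go.py 102.95 .5913 .3042 .11 .5913 .3042 .0765
```

```text
time_s: 24.15
position: [0.5912, 0.304, 0.1441]
eef_rot: [-0.001, -0.112, 0.994, -0.0]
force: [-0.2, 0.4, -3.3]
opening: 0.201
gripper_force: 30.0
t 24.15 pos [0.5912 0.304  0.1441] yaw 102.89 -> 102.95 open mm 17.5 F [-0.2  0.4 -3.3] gf 30.0 j6 -1.49
turn deg [ 0.   -0.08 -0.06]
shift mm [-0.1  0.2 34.1] len 34.1
shift mm [ 0.   0.  33.5] len 33.5
```

```bash
python3 -m creep '[[10,[0,0,10],[0,-0.1,0]],[10,[0,0,14],[0,0,0]],[10,[0,0,14],[0,0,0]],[10,[0,0,9],[0,0,0]],[10,[0,0,0],[0,0,0]],[10,[0,0,0],[0,0,0]]]';  python3 go.py 102.95 .5913 .3042 .0765
```

```text
time_s: 24.9
position: [0.5922, 0.3052, 0.0975]
eef_rot: [0.001, -0.113, 0.994, 0.0]
force: [-0.2, -0.8, -3.9]
opening: 0.21
gripper_force: 30.0
t 24.9 pos [0.5922 0.3052 0.0975] yaw 102.93 -> 102.95 open mm 18.2 F [-0.2 -0.8 -3.9] gf 30.0 j6 -1.49
turn deg [ 0.04  0.14 -0.02]
shift mm [ 1.1 -0.7 21. ] len 21.1
```

```bash
python3 -m creep '[[10,[1,-0.7,4],[0,0.1,0]],[10,[0,0,5],[0,0,0]],[10,[0,0,4],[0,0,0]],[10,[0,0,3],[0,0,0]],[10,[0,0,2],[0,0,0]],[10,[0,0,0],[0,0,0]]]';  python3 go.py 102.95 .5913 .3042 .0763
```

```text
time_s: 25.65
position: [0.5909, 0.3041, 0.0791]
eef_rot: [-0.0, -0.113, 0.994, 0.0]
force: [0.1, -0.3, -3.2]
opening: 0.204
gripper_force: 30.0
t 25.65 pos [0.5909 0.3041 0.0791] yaw 102.93 -> 102.95 open mm 17.7 F [ 0.1 -0.3 -3.2] gf 30.0 j6 -1.49
turn deg [ 0.03 -0.03 -0.02]
shift mm [-0.5  0.   2.8] len 2.8
```

```bash
python3 -m creep '[[10,[0,0,1.5],[0,0,0]],[10,[0,0,1],[0,0,0]],[10,[0,0,0],[0,0,0]]]';  python3 go.py 102.95 .5913 .3042 .0763
```

```text
time_s: 26.02
position: [0.5909, 0.3041, 0.0768]
eef_rot: [-0.0, -0.113, 0.994, 0.0]
force: [-0.3, -0.0, -3.2]
opening: 0.199
gripper_force: 30.0
t 26.02 pos [0.5909 0.3041 0.0768] yaw 102.93 -> 102.95 open mm 17.3 F [-0.3 -0.  -3.2] gf 30.0 j6 -1.49
turn deg [ 0.03 -0.01 -0.02]
shift mm [-0.4  0.   0.5] len 0.6
```

```bash
python3 -m creep '[[10,[0,0,0.6],[0,0,0]],[10,[0,0,0.6],[0,0,0]],[10,[0,0,0],[0,0,0]]]'
```

```text
time_s: 26.4
position: [0.5911, 0.3042, 0.0762]
eef_rot: [0.0, -0.113, 0.994, 0.0]
force: [-1.2, 0.3, 1.3]
opening: 0.203
gripper_force: 30.0
```

Seated: Fz flipped at z 0.0762. Release and open wide.

```bash
python3 -m creep '[[24,[0,0,0],[0,0,0]],[24,[0,0,0],[0,0,0]],[76,[0,0,0],[0,0,0]],[76,[0,0,0],[0,0,0]],[76,[0,0,0],[0,0,0]],[76,[0,0,0],[0,0,0]],[76,[0,0,0],[0,0,0]],[76,[0,0,0],[0,0,0]],[76,[0,0,0],[0,0,0]],[76,[0,0,0],[0,0,0]]]'; python3 go.py 102.95 .5913 .3042 .0495; python3 - <<'E'
from h import *
s=snap("wrist","w10");g=cv2.cvtColor(s["pixels"],cv2.COLOR_RGB2HSV)
h=g[...,0].astype(int);sa=g[...,1];v=g[...,2]
for r in range(150,290,5): print(r,"".join("#" if v[r,u]<60 else "o" if sa[r,u]>70 and v[r,u]>130 else "%" if sa[r,u]>70 else " " if v[r,u]>200 else "." for u in range(230,410,2)))
c=cam(s);p=robot.get_state()["position"];t=np.radians(102.93);y=np.array([np.cos(t),np.sin(t),0]);x=np.array([-y[1],y[0],0]);o=np.array([p[0],p[1],0])
for n,d,z in(("post",.009,.132),("collar",.025,.106),("colin",.02,.106),("plate",.058,.080)): print(n,[w2px(c,o+[0,0,z]+a*d*x+b*d*y).round(0) for a in(1,-1) for b in(-1,1)])
E
```

```text
time_s: 27.65
position: [0.591, 0.3041, 0.0756]
eef_rot: [-0.0, -0.113, 0.994, 0.0]
force: [0.3, 0.5, -0.3]
opening: 0.867
gripper_force: 0.0
t 27.65 pos [0.591  0.3041 0.0756] yaw 102.93 -> 102.95 open mm 75.4 F [ 0.3  0.5 -0.3] gf 0.0 j6 -1.49
turn deg [ 0.03 -0.01 -0.02]
shift mm [-0.3  0.  26.1] len 26.1
150 oooooooooooooooooooooooooooooooooooooooooooooooooooooooooooooooooooooooooooooooooooooooooo
155 oooooooooooooooooooooooooooooooooooooooooooooooooooooooooooooooooooooooooooooooooooooooooo
160 ooooooooooooooooooooooooooooooooooooooooooooooooooooooooooooooooooooooooooooooooooooooooo.
165 ooooooooooooooooooooooooooooooooooooooooooooooooooooooooooooooooooooooooooooooooooooooooo.
170 ooooooooooooooooooooooooooooooooooooooooooooooooooooooooooooooooooooooooooooooooooooooooo.
175 ooooooooooooooooooooooooooooooooooooooooooooooooooooooooooooooooooooooooooooooooooooooooo.
180 ooooooooooooooooooooooooooooooooooooooooooooooooooooooooooooooooooooooooooooooooooooooooo.
185 oooooooooooooooooooooooooooooooooooooooooooooooooooooooooooooooooooooooooooooooooooooooo..
190 oooooooooooooooooooooooooo
[... 1533 characters left out ...]
. ........ ...%%%%%%%oooooooooooooooo##############
275 ###########ooooooooooooooooo%%%%%%%..................%%%%%%%oooooooooooooooo%#############
280 ##########ooooooooooooooooooooooooo..................oooooooooooooooooooooooo%############
285 #########oooooooooooooooooooooooooo         ........oooooooooooooooooooooooooo%###########
post [array([299., 261.]), array([334., 261.]), array([300., 292.]), array([333., 292.])]
collar [array([274., 215.]), array([360., 215.]), array([277., 290.]), array([356., 290.])]
colin [array([282., 223.]), array([351., 223.]), array([285., 283.]), array([349., 283.])]
plate [array([224., 152.]), array([409., 152.]), array([239., 309.]), array([394., 309.])]
```

```bash
python3 -m creep '[[76,[0,0,6],[0,0,0]],[76,[0,0,6],[0,0,0]],[76,[0,0,0],[0,0,0]]]'; python3 -m creep '[[76,[0,0,3],[0,0,0]],[76,[0,0,0],[0,0,0]]]'
```

```text
time_s: 28.08
position: [0.5902, 0.3039, 0.0626]
eef_rot: [-0.001, -0.113, 0.994, 0.0]
force: [-0.4, 0.6, 0.0]
opening: 0.874
gripper_force: 0.0
time_s: 28.32
position: [0.5908, 0.3041, 0.0604]
eef_rot: [-0.0, -0.113, 0.994, 0.0]
force: [0.0, -0.6, -0.3]
opening: 0.876
gripper_force: 0.0
```

```bash
python3 -m creep '[[76,[0,0,2],[0,0,0]],[76,[0,0,1],[0,0,0]],[76,[0,0,0],[0,0,0]]]'; python3 -m creep '[[76,[0,0,2],[0,0,0]],[76,[0,0,1.5],[0,0,0]],[76,[0,0,0],[0,0,0]]]'; python3 -m creep '[[76,[0,0,1.5],[0,0,0]],[76,[0,0,1],[0,0,0]],[76,[0,0,0],[0,0,0]]]'
```

```text
time_s: 28.7
position: [0.5909, 0.3041, 0.0575]
eef_rot: [-0.0, -0.113, 0.994, 0.0]
force: [1.0, 0.7, -1.2]
opening: 0.87
gripper_force: 0.0
time_s: 29.08
position: [0.5908, 0.3041, 0.0539]
eef_rot: [-0.0, -0.113, 0.994, 0.0]
force: [0.2, 0.4, 1.6]
opening: 0.87
gripper_force: 0.0
time_s: 29.45
position: [0.5909, 0.3041, 0.0515]
eef_rot: [-0.0, -0.113, 0.994, 0.0]
force: [-0.9, 0.2, -0.5]
opening: 0.875
gripper_force: 0.0
```

Tips are at about 0.086 with 20 mm of collar overlap and no contact on the post. Close.

```bash
python3 -m creep '[[60,[0,0,0],[0,0,0]],[56,[0,0,0],[0,0,0]],[40,[0,0,0],[0,0,0]],[40,[0,0,0],[0,0,0]],[40,[0,0,0],[0,0,0]],[40,[0,0,0],[0,0,0]]]'; python3 go.py 102.95 .5913 .3042 .0495
```

```text
time_s: 30.2
position: [0.591, 0.3041, 0.0517]
eef_rot: [-0.0, -0.113, 0.994, 0.0]
force: [-0.5, 0.3, 0.5]
opening: 0.572
gripper_force: 30.0
t 30.2 pos [0.591  0.3041 0.0517] yaw 102.93 -> 102.95 open mm 49.8 F [-0.5  0.3  0.5] gf 30.0 j6 -1.49
turn deg [ 0.03 -0.   -0.02]
shift mm [-0.3  0.   2.2] len 2.2
```

```bash
python3 -m creep '[[40,[0,0,-2],[0,0,0]],[40,[0,0,-4],[0,0,0]],[40,[0,0,-6],[0,0,0]],[40,[0,0,-8],[0,0,0]],[40,[0,0,-10],[0,0,0]],[40,[0,0,-10],[0,0,0]],[40,[0,0,-12],[0,0,0]],[40,[0,0,0],[0,0,0]]]'; python3 go.py 102.95 .591 .3041 .18
```

```text
time_s: 31.2
position: [0.5921, 0.3045, 0.1053]
eef_rot: [0.002, -0.113, 0.994, 0.001]
force: [-0.7, -0.6, -1.0]
opening: 0.569
gripper_force: 30.0
t 31.2 pos [0.5921 0.3045 0.1053] yaw 102.93 -> 102.95 open mm 49.5 F [-0.7 -0.6 -1. ] gf 30.0 j6 -1.49
turn deg [ 0.05  0.18 -0.02]
shift mm [  1.1  -0.1 -74.7] len 74.7
```

```bash
python3 -m creep '[[40,[1,0,-8],[0,0.1,0]],[40,[0,0,-12],[0,0,0]],[40,[0,0,-14],[0,0,0]],[40,[0,0,-14],[0,0,0]],[40,[0,0,-12],[0,0,0]],[40,[0,0,-9],[0,0,0]],[40,[0,0,-5],[0,0,0]],[40,[0,0,0],[0,0,0]],[40,[0,0,0],[0,0,0]]]'; python3 go.py 102.95 .591 .3041 .18; python3 - <<'E'
from h import *
F=[]
for i in range(4): s=snap("top" if i<2 else "side" if i<3 else "wrist","f%d"%i);F.append(robot.get_state()["force"][2])
print("Fz",np.mean(F))
def show(n,u0,u1,v0,v1,k):
    q=cv2.cvtColor(load(n)["pixels"],cv2.COLOR_RGB2HSV);sa,v=q[...,1],q[...,2]
    for r in range(v0,v1,k*2): print(r,"".join("#" if v[r,u]<60 else "o" if sa[r,u]>70 and v[r,u]>130 else "%" if sa[r,u]>90 else " " if v[r,u]>190 else "." for u in range(u0,u1,k)))
c=cam(load("f2")); print("side px: inner plate",w2px(c,[.5913,.3042,.076]),"post top",w2px(c,[.5913,.3042,.132]),"outer",w2px(c,[.591,.3041,.2]))
show("f2",260,400,70,160,1); print(); show("f3",200,440,140,300,3)
E
```

```text
time_s: 32.33
position: [0.5897, 0.3037, 0.177]
eef_rot: [-0.002, -0.113, 0.994, 0.0]
force: [0.8, -0.3, -0.7]
opening: 0.57
gripper_force: 30.0
t 32.33 pos [0.5897 0.3037 0.177 ] yaw 102.93 -> 102.95 open mm 49.6 F [ 0.8 -0.3 -0.7] gf 30.0 j6 -1.49
turn deg [ 0.03 -0.17 -0.02]
shift mm [-1.3  0.1 -3. ] len 3.2
Fz -1.83786195709703
side px: inner plate [326.1107603  117.68621214] post top [326.76276248 100.5358185 ] outer [327.498651    78.17782403]
70 ......................................oooooooooooooooo%%%%%%%%%%%%%#########%%oooooooooo.......                              ...............
72 ........................................ooooooooo%%%%%%%%%%%ooo%ooo%%#######%%%oooooooooo.........                      .................%%%
74 .........................................%%ooooooooo%%%%%%%%ooooooo%%########%%%oooooooooo..........               .................%%%%%%%%
76 ..........................................%%ooooooooo%%%%%%%%%%%%%%%########%%%oooooooooooo............       .................%%%%%%%%#%#%%
78 ...........................................%%ooooo%ooo%%%%%%%%%%%%%
[... 7459 characters left out ...]
ooooooooooo.........
254 ........oooooooooo#####oooo%.......................%ooo%####%oooooooooo.........
260 %%%.....ooooooooo######oooo%......................%%ooo%#####%ooooooooo.........
266 ########%oooooo########oooo%......................%%ooo%#######%oooooo##########
272 #########oooo%#########%ooo%......................%%ooo##########ooooo##########
278 #####%%%#ooo###########%ooo%%%%%%%%%%%%%%%%%%%%%%%%%ooo############ooo%%%#######
284 ####%%%%%%#############%ooo%%%%%%%%%%%%%%%%%%%%%%%%%ooo##############%%%%o######
290 ####o%%........##.......................#.........................#.....%%o#####
296 ###%o%...................................................................%o####.
```

```bash
python3 -m creep '[[40,[0,0,0],[0,-0.1,0]],[40,[0,0,0],[0,0,0]],[40,[0,0,0],[0,0,0]],[40,[0,0,0],[0,0,0]]]'; python3 -c "
from plant import robot;print(robot.job_done())"
```

```text
time_s: 33.02
position: [0.5901, 0.3039, 0.1776]
eef_rot: [-0.0, -0.113, 0.994, 0.0]
force: [0.6, 0.4, -1.2]
opening: 0.574
gripper_force: 30.0
the job is handed in; nothing more can be done
None
```

I handed the job in at 33 s: the dimmer grip is about 0.6 mm from the clip line, the inner lid looks seated on the cube in the last side image, and the outer lid is held level, about 12.5 cm up; the hand-in gave no verdict.

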